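# Clear the router table and set its lift two turns off the stop

### The job

Get the router table ready for the next cut. First put the two bit jars that stand on it back into the wooden crate, upright, one each in empty cells, setting them down rather than dropping them, and let go of them. Then take the lift handwheel by its black handle, turn it clockwise (seen from above) until it comes up against its stop, then back it off counter-clockwise exactly two full turns and finish still gripping the handle there, so that the setting cannot creep; leave everything else where it is.

Things in the scene. Friction and masses are not known exactly. Their poses are not given: they have to be found in the camera images.
- jar_a: Screw-top aluminium jar for one router bit, black lid: a straight cylinder 46 mm across and 85 mm tall, 0.11 to 0.22 kg. Origin at the centre of its underside, z up. Starts upright on the router table's top.
- jar_b: Screw-top aluminium jar for one router bit, black lid: a straight cylinder 46 mm across and 85 mm tall, 0.11 to 0.22 kg. Origin at the centre of its underside, z up. Starts upright on the router table's top. Same as jar_a; the two may stand in either place, their centres at least 80 mm apart.
- crate: Loose low plywood crate standing on the bench, 160 (its x) by 236 (its y) by 42 mm high, 1.6 kg, walls and floor 6 mm, two by three square cells about 70 mm wide. Origin at the centre of its underside, z up. The three cells of the -x row (nearer the robot) are empty; those of the +x row each hold a jar. A jar standing in a cell has its underside 6 mm above the crate's.
- cell_left (a point): Centre of the floor of the empty cell at the crate's +y end, 6 mm above the crate's underside.
- cell_middle (a point): The same for the middle empty cell.
- cell_right (a point): The same for the empty cell at the crate's -y end.
- router_table: Benchtop router table fixed to the bench: top 300 (its x) by 440 (its y) mm, upper face 225 mm above the bench, with an aluminium plate let in flush. Origin at bench height under the centre of the top; x points away from the robot. A fence 50 mm high stands on the top along its far side, its face at x = +85 mm. The cutter comes up at (+50, 0) mm, the handwheel's axis is at (-40, +95) mm.
- wheel_hub (a point): Centre of the lift's aluminium handwheel, on its upright axis, 28 mm above the router table's top. The three-spoked rim is 123 mm across outside, its centre line of 55 mm radius at this height, 13 mm thick.
- wheel (a joint): Turn of the handwheel about its upright axis in rad: 0 against the stop, growing counter-clockwise seen from above (up to 5 turns), one turn = 6.283. It starts somewhere between a third and nine tenths of a turn off the stop. Stiff with friction (about 0.1 N m, some 2 N at the handle) and stays where it is left; the stop is firm. Each turn raises the cutter by 3 mm.
- handle: Upright black handle on the rim, a cylinder 22 mm across and 56 mm tall that revolves freely on its own pin, so a gripper may hold it without turning the wrist while it carries it round. Origin on the handle's axis at its foot, which is 10 mm above wheel_hub and 55 mm out from the wheel's axis.
- handle_mid (a point): Point on the handle's axis 33 mm above its foot (23 mm below its top).
- kept_1: Jar like the others, already standing in the +x row of the crate at its +y end. To be left alone.
- kept_2: The same, middle of the +x row.
- kept_3: The same, -y end of the +x row.
- test_piece: Loose walnut offcut lying on the router table before the fence, 38 by 150 by 18 mm high. Origin at the centre of its underside. To be left alone.
- glue: White glue bottle, 56 mm across and 160 mm tall, standing on the bench. Origin at the centre of its underside. To be left alone.
- spanner: Collet spanner, 170 mm long, lying on the bench. To be left alone.
- clamp: Black spring clamp, about 150 mm long and 20 mm high, lying on the bench. To be left alone.

How it is judged:
On the way, in this order (a step that is already met when the one before it is completed fails the run):
1. both jars stand in cells of the crate, let go of (z of jar_a in the frame of crate between 0 and 0.012 m and x of jar_a in the frame of crate between -0.078 and 0.078 m and y of jar_a in the frame of crate between -0.116 and 0.116 m and angle between each of jar_a, jar_b's own z axis and vertical below 0.12 rad and linear speed of each of jar_a, jar_b below 0.05 m/s and contact force between the fingers and jar_a below 0.1 N and z of jar_b in the frame of crate between 0 and 0.012 m and x of jar_b in the frame of crate between -0.078 and 0.078 m and y of jar_b in the frame of crate between -0.116 and 0.116 m and contact force between the fingers and jar_b below 0.1 N), for 0.2 s.
2. the handwheel, held by its handle, is against its stop (value of joint wheel below 0.06 rad and contact force between the fingers and handle above 0.5 N), for 0.2 s.
At the end, for the whole second after the job is handed in: Both jars stand upright (within 7 degrees) on the floor of crate cells, at rest and released; the handwheel is still, two turns off its stop within 0.2 rad (11 degrees), and the fingers grip the handle with more than 1.5 N (all of step 1 and value of joint wheel between 12.366 and 12.766 rad and velocity of joint wheel between -0.05 and 0.05 rad/s and contact force between the fingers and handle above 1.5 N); the arm keeps its last pose, push and grip.
It fails at once if a bystander is pushed more than 30 mm, or tipped (distance of any of kept_1, kept_2, kept_3, test_piece, glue, spanner, clamp from where it was at the start of the episode above 0.03 m or angle between any of kept_1, kept_2, kept_3, test_piece, glue, spanner, clamp's own z axis and vertical above 0.5 rad).
It fails at once if the crate is pushed more than 30 mm (distance of crate from where it was at the start of the episode above 0.03 m).
It fails at once if a jar is dropped, thrown or knocked over ((linear speed of jar_a above 0.5 m/s and contact force between the fingers and jar_a below 0.05 N) or angle between jar_a's own z axis and vertical above 1 rad).
It fails at once if a jar is dropped, thrown or knocked over ((linear speed of jar_b above 0.5 m/s and contact force between the fingers and jar_b below 0.05 N) or angle between jar_b's own z axis and vertical above 1 rad).
It also fails if it takes over 72 s, if anything falls off the work surface, if the arm or the gripper's body presses on something with over 40 N, if the wrist force passes 120 N, or if a joint passes its speed limit or range.

### The arm

A 7-joint arm with a two-finger parallel gripper is mounted at the origin on the work surface. World frame = base frame: x ahead of the robot, y to its left, z up, the work surface at z = 0. Lengths are in m, angles in rad, forces in N, time in s.
With the tool pointing down it reaches from about 0.425 to 0.95 m from the base axis. Payload 4.7 kg.
Tool frame: the origin (TCP) lies midway between the tips of the shut fingers; the grasp point (between the pads) lies 19 mm behind it; z points along the fingers, y is the line along which they close (so a half turn about z gives the same grasp; the last joint's range is limited). The gripper opens to 87 mm and grips with 3 to 60 N. Pads are 19 mm wide; open, the fingers measure 117 mm over their backs; the gripper's body (75 mm by 190 mm) begins 51 mm behind the grasp point.
Start: joints at [-1.246, 0.469, -0.049, 1.532, 0.024, 1.141, -0.082], TCP at [0.234, 0.633, 0.223] pointing down, gripper open.
Joint ranges: [-2.59, 2.59], [-0.33, 1.99], [-1.39, 1.29], [0.1, 2.45], [-1.04, 4.18], [0.21, 1.99], [-2.66, 2.66]. Speed limits (rad/s): [2.57, 2.57, 3.14, 3.14, 3.14, 3.14, 3.14].

### API

Orientations are given as a unit quaternion [x, y, z, w].
In Python, from station import robot, snapshot, camera_info gives the robot as it stands. The module is installed in compiled form; this text tells all that it offers.
- The arm moves only by the tool carry_out, never from a script. Its argument "series" is a list of rows, each a list of 7 numbers: the shift along the tool's x, y, z in m, then the turn, a rotation vector about the tool's x, y, z in degrees, then the closure in counts, from 0 (fully open) to 255 (shut). In form: [[tx, ty, tz, rx, ry, rz, grip], ...]. A call has 1 to 20 rows; each row shifts and turns the commanded pose from where the row before left it, along the tool's axes as they then stand; what a row does not reach is not made up. A row lasts 1/10 s, in which the tool goes at most 50 mm and 8.59 degrees, less where a joint would pass 70% of its speed; a pose out of reach is approached as far as the arm can. A call with a gripper value outside its range is refused whole. The fingers move at their own pace and stop on an object; "squeeze" is the grip in N (left out, the last holds). Time passes only in rows, so rows that do not move let the fingers close. It gives the time, the measured TCP pose, the force, the opening and the grip force at its end, in the units of the state.
- robot.state(): the state, without advancing time (a new reading comes with each control period).
- snapshot(name): name is "scene" or "side" or "wrist"; returns the picture (420x560x3 uint8, blue, green, red); there is no depth.
- camera_info(name): a dict with "fx", "fy", "cx", "cy" (pixels), "pose" (4x4, takes a point from camera to world coordinates). Camera axes: x right, y up, looking along -z (the intrinsics and any distortion apply to the point x, -y, -z); pixel columns grow to the right and rows downward; lengths in m; the calibration is good to about 2 mm. A picture is of the moment at which its call begins: read the wrist's pose just before it. camera_info takes no time and is no camera call; for the wrist camera it gives the pose at the moment of the call.
- robot.hand_in(): hands the job in; it is judged then, once.
The state is a dict: "time_s": time; "joints": joint angles; "joint_vel": joint speeds; "joint_efforts": joint torques, N m; "eef_pos": TCP position; "tool_rot": TCP orientation; "force": force on the tool from outside, world axes, zero at the start; "moment": the same for the moment, N m; "opening": opening from 0.0 (shut) to 1.0 (fully open); "gripper_force": force on a finger pad.
Only numpy, scipy, OpenCV 4.12 (cv2) and the standard library are available. Lean on these libraries where they do the work, as an engineer would, in place of code of your own. Each camera call takes 0.05 s, during which the arm holds its last target. There are 200 camera calls.

## Working session

There is one attempt and no reset: what is moved stays moved. The work goes in short steps, Python scripts to look and compute and a tool call to move; the robot and the scene stay as the last step left them, time stands still between calls to the robot, and variables do not carry over. Pictures are saved under pics/ and viewed, at most 10 in all, crops included, and the job is handed in when it is done.

Besides the shell and the picture viewer there is one more tool, called after "Emit:" as name([rows], argument=value, ...), one row to a line, values as JSON. carry_out: Moves the arm, as the interface text tells. Its arguments: {"type":"object","properties":{"series":{"type":"array","items":{"type":"array","items":{"type":"number"}}},"squeeze":{"type":"number"}},"required":["series"]}

```bash
mkdir -p pics; python3 - <<'E'
from station import robot, snapshot, camera_info
import cv2,numpy as np
s=robot.state();print({k:np.round(v,3) for k,v in s.items()})
ims=[]
for n in("scene","side"):
    i=camera_info(n);print(n,{k:np.round(v,3) for k,v in i.items()})
    im=snapshot(n);cv2.imwrite(f"pics/{n}0.png",im)
E
```

```text
{'time_s': np.float64(0.0), 'joints': array([-1.246,  0.469, -0.049,  1.534,  0.024,  1.141, -0.082]), 'joint_vel': array([-0.001, -0.001,  0.001,  0.001, -0.001, -0.001, -0.   ]), 'joint_efforts': array([-0.0000e+00, -5.0796e+01, -8.0000e-02, -2.3616e+01, -6.1000e-02,
        3.8000e-02,  0.0000e+00]), 'eef_pos': array([0.234, 0.633, 0.221]), 'tool_rot': array([ 0.176,  0.984, -0.001, -0.   ]), 'force': array([-0.692, -0.15 , -0.378]), 'moment': array([-0.008, -0.031,  0.012]), 'gripper_force': np.float64(0.0), 'opening': np.float64(1.001)}
scene {'fx': np.float64(379.354), 'fy': np.float64(379.354), 'cx': np.float64(284.215), 'cy': np.float64(209.752), 'pose': array([[ 0.776, -0.532,  0.34 ,  0.892],
       [ 0.631,  0.663, -0.402, -0.536],
       [-0.011,  0.527,  0.85 ,  1.084],
       [ 0.   ,  0.   ,  0.   ,  1.   ]])}
side {'fx': np.float64(399.235), 'fy': np.float64(399.235), 'cx': np.float64(271.166), 'cy': np.float64(211.58), 'pose': array([[ 0.974,  0.155, -0.165,  0.361],
       [-0.227,  0.659, -0.717, -0.85 ],
       [-0.002,  0.736,  0.677,  0.894],
       [ 0.   ,  0.   ,  0.   ,  1.   ]])}
```

View pics/scene0.png

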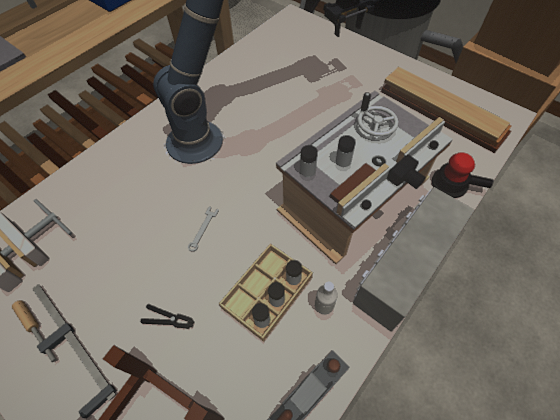

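View pics/side0.png

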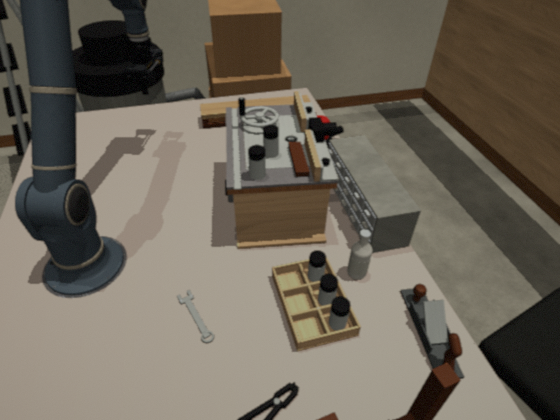

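The scene shot shows the table jars' lids at about (309,150) and (345,140), the handle at (366,100), and the hub at about (377,122). The crate's corners are at about (271,246), (312,272), (265,338) and (220,304), with its near (-x) row empty. The side shot agrees: lids at (257,153) and (271,132), handle at (242,106).

```bash
cat > h.py <<'E'
import numpy as np,cv2
from station import robot,snapshot,camera_info
def ray(i,p):
    d=np.array([(p[0]-i["cx"])/i["fx"],-(p[1]-i["cy"])/i["fy"],-1.]);P=np.array(i["pose"])
    d=P[:3,:3]@d;return P[:3,3],d/np.linalg.norm(d)
def onz(i,p,z):
    o,d=ray(i,p);return o+d*(z-o[2])/d[2]
def tri(a,b):
    A=sum(np.eye(3)-np.outer(d,d) for o,d in(a,b));B=sum((np.eye(3)-np.outer(d,d))@o for o,d in(a,b))
    x=np.linalg.solve(A,B);return x,abs(np.dot(a[0]-b[0],np.cross(a[1],b[1])))/np.linalg.norm(np.cross(a[1],b[1]))
def blobs(im,box,thr=55,amin=20,dark=True):
    x0,y0,x1,y1=box;g=im[y0:y1,x0:x1].max(2);m=((g<thr) if dark else (g>thr)).astype(np.uint8)
    n,l,s,c=cv2.connectedComponentsWithStats(m)
    return [(np.round(c[k]+[x0,y0],1),s[k,4],s[k,:4]+[x0,y0,0,0]) for k in range(1,n) if s[k,4]>=amin]
E
python3 - <<'E'
from h import *
I={n:camera_info(n) for n in("scene","side")};im={n:cv2.imread(f"pics/{n}0.png") for n in I}
for n,bs in (("scene",[(295,130,325,180),(333,130,358,165),(355,90,375,115),(245,255,310,330)]),("side",[(245,140,268,180),(262,120,282,155),(235,94,249,120),(300,245,355,330)])):
    for b in bs: print(n,[(list(map(float,c)),int(a),list(map(int,s))) for c,a,s in blobs(im[n],b)])
# crate yellow mask corners
for n,b in(("scene",(200,230,330,350)),("side",(260,240,370,360))):
    x0,y0,x1,y1=b;h=cv2.cvtColor(im[n],cv2.COLOR_BGR2HSV)[y0:y1,x0:x1]
    m=cv2.inRange(h,(12,70,60),(35,255,255));m=cv2.morphologyEx(m,cv2.MORPH_OPEN,np.ones((2,2)))
    k,l,s,c=cv2.connectedComponentsWithStats(m);j=1+s[1:,4].argmax()
    pts=np.argwhere(l==j)[:,::-1]+[x0,y0]
    hull=cv2.convexHull(pts.astype(np.int32));ap=cv2.approxPolyDP(hull,5,True)[:,0]
    print(n,ap.tolist(),[np.round(onz(I[n],p,.042)[:2],3).tolist() for p in ap])
cr=cv2.resize(im["scene"][80:360,190:470],None,fx=2.1,fy=2.1,interpolation=cv2.INTER_CUBIC)
cv2.imwrite("pics/crop.png",cr)
E
```

```text
scene [([308.4, 153.8], 237, [300, 145, 17, 18])]
scene [([345.9, 143.9], 232, [338, 136, 17, 17])]
scene [([364.9, 102.4], 102, [361, 94, 9, 17])]
scene [([293.5, 268.4], 208, [286, 261, 16, 16]), ([275.7, 290.6], 227, [268, 282, 17, 18]), ([260.0, 312.0], 235, [252, 303, 17, 18])]
side [([256.7, 152.8], 220, [249, 146, 17, 15])]
side [([270.2, 131.9], 189, [263, 125, 15, 15]), ([263.4, 150.7], 30, [262, 147, 4, 8])]
side [([241.4, 107.2], 90, [239, 99, 6, 17])]
side [([316.9, 259.4], 227, [309, 251, 17, 17]), ([328.1, 283.1], 281, [320, 273, 18, 20]), ([339.9, 306.4], 315, [331, 296, 19, 21])]
scene [[312, 273], [265, 341], [221, 307], [271, 245]] [[0.676, -0.161], [0.695, -0.394], [0.539, -0.401], [0.524, -0.166]]
side [[359, 335], [298, 351], [273, 268], [309, 261], [352, 309]] [[0.673, -0.414], [0.522, -0.42], [0.522, -0.171], [0.626, -0.17], [0.684, -0.343]]
```

View pics/crop.png

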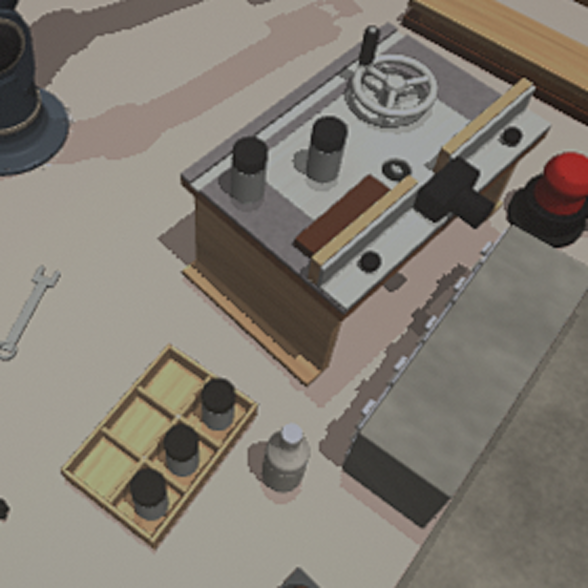

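The crop confirms that both jars stand on the table's near half, the -x row is empty, and the handle is on the rim's near-left side. Next I triangulate the lids and the handle.

```bash
python3 - <<'E'
from h import *
S,D=camera_info("scene"),camera_info("side")
for n,a,b in [("j1",(308.4,153.8),(256.7,152.8)),("j2",(345.9,143.9),(270.2,131.9)),("handle",(364.9,102.4),(241.4,107.2)),("k1",(293.5,268.4),(316.9,259.4)),("k2",(275.7,290.6),(328.1,283.1)),("k3",(260,312),(339.9,306.4))]:
    x,e=tri(ray(S,a),ray(D,b));print(n,x.round(3),round(e,4))
# table: hub and corner
print("hub",onz(S,(190+393/2.1,80+88/2.1),.253).round(3), "tablecorner",onz(S,(190+182/2.1,80+180/2.1),.225).round(3),onz(S,(190+345/2.1,80+305/2.1),.225).round(3),onz(S,(190+390/2.1,80+28/2.1),.225).round(3))
s=robot.state();from scipy.spatial.transform import Rotation as R
print(R.from_quat(s["tool_rot"]).as_matrix().round(3))
w=camera_info("wrist");print(np.array(w["pose"]).round(3))
E
```

```text
j1 [0.52  0.01  0.301] 0.004
j2 [0.578 0.101 0.301] 0.0028
handle [0.526 0.279 0.292] 0.0029
k1 [ 0.635 -0.197  0.079] 0.0034
k2 [ 0.638 -0.28   0.081] 0.003
k3 [ 0.643 -0.351  0.08 ] 0.0027
hub [0.581 0.272 0.253] tablecorner [ 0.437 -0.027  0.225] [ 0.72  -0.052  0.225] [0.499 0.407 0.225]
[[-0.938  0.346 -0.001]
 [ 0.346  0.938 -0.002]
 [-0.    -0.002 -1.   ]]
[[ 0.346 -0.909 -0.231  0.171]
 [ 0.938  0.335  0.087  0.656]
 [-0.002 -0.246  0.969  0.385]
 [ 0.     0.     0.     1.   ]]
```

Emit:
carry_out([
  [0,0,-0.05,0,0,0,0],
  [0,0,-0.05,0,0,0,0],
  [0,0,-0.05,0,0,0,0],
  [0,0,-0.05,0,0,0,0],
  [0,0,-0.04,0,0,0,0],
  [-0.0331,-0.029,0,0,0,0,0],
  [-0.0331,-0.029,0,0,0,0,0],
  [-0.0331,-0.029,0,0,0,0,0],
  [-0.0331,-0.029,0,0,0,0,0],
  [-0.0331,-0.029,0,0,0,0,0],
  [-0.0331,-0.029,0,0,0,0,0],
  [-0.0331,-0.029,0,0,0,0,0],
  [-0.0331,-0.029,0,0,0,0,0],
  [-0.0331,-0.029,0,0,0,0,0],
  [-0.0331,-0.029,0,0,0,0,0],
  [-0.0331,-0.029,0,0,0,0,0],
  [-0.0331,-0.029,0,0,0,0,0],
  [-0.0331,-0.029,0,0,0,0,0],
  [-0.0331,-0.029,0,0,0,0,0],
  [-0.0331,-0.029,0,0,0,0,0],
], squeeze=20)

```text
time_s: 2.1
eef_pos: [0.5492, 0.0515, 0.4623]
tool_rot: [0.176, 0.984, 0.0, -0.0]
force: [0.5, 0.7, 0.2]
opening: 1.001
gripper_force: 0.0
```

Emit:
carry_out([
  [0,0,0,0,0,-5.9,0],
  [0,0,0,0,0,-5.9,0],
  [0,0,0,0,0,-5.9,0],
  [0,0,0,0,0,-5.9,0],
  [0,0,0,0,0,0,0],
  [0,0,0,0,0,0,0],
  [0,0,0,0,0,0,0],
])

```text
time_s: 2.8
eef_pos: [0.5488, 0.0532, 0.4624]
tool_rot: [-0.028, 1.0, 0.0, -0.0]
force: [0.8, -0.7, -0.5]
opening: 0.999
gripper_force: 0.0
```

```bash
python3 - <<'E'
from h import *
from scipy.spatial.transform import Rotation as R
import pickle
s=robot.state();print(s["joints"].round(2) if hasattr(s["joints"],"round") else s["joints"],s["eef_pos"]);print(R.from_quat(s["tool_rot"]).as_matrix().round(3))
i=camera_info("wrist");im=snapshot("wrist");pickle.dump(i,open("w1.pkl","wb"));cv2.imwrite("pics/w1.png",im);print(i["fx"])
E
```

```text
[-0.48  0.15  0.36  1.46 -0.05  1.55  1.51] [0.54879622 0.05318741 0.46236297]
[[-0.998 -0.057 -0.   ]
 [-0.057  0.998  0.   ]
 [ 0.     0.    -1.   ]]
351.30711238336096
```

View pics/w1.png

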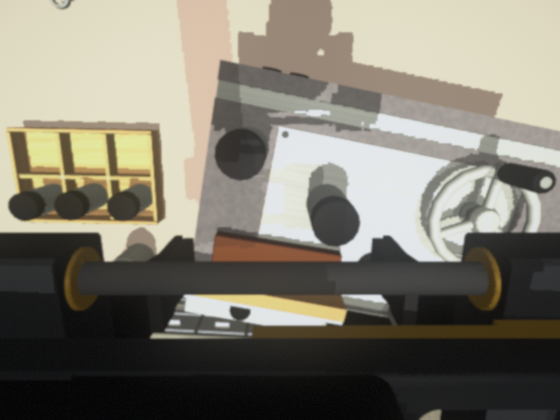

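The wrist view shows the jar lids at about (241,154) and (334,220), the hub at about (487,220), the handle's top at (545,182), and the whole crate at the left, columns 8 to 160.

```bash
python3 - <<'E'
from h import *
import pickle
i=pickle.load(open("w1.pkl","rb"));im=cv2.imread("pics/w1.png")
g=im.max(2)
for n,(x0,y0,x1,y1) in(("j1",(210,122,272,184)),("j2",(305,190,362,246))):
    m=(g[y0:y1,x0:x1]<40).astype(np.uint8)
    k,l,s,c=cv2.connectedComponentsWithStats(m);j=1+s[1:,4].argmax()
    print(n,(c[j]+[x0,y0]).round(1),s[j],onz(i,c[j]+[x0,y0],.310).round(4), "radius m",(s[j,2:4]/2/i["fx"]*(i["pose"][2][3]-.31)).round(4))
h=cv2.cvtColor(im,cv2.COLOR_BGR2HSV)[110:235,0:190]
m=cv2.inRange(h,(12,110,90),(30,255,255));k,l,s,c=cv2.connectedComponentsWithStats(m)
j=1+s[1:,4].argmax();p=np.argwhere(l==j)[:,::-1]+[0,110]
ap=cv2.approxPolyDP(cv2.convexHull(p.astype(np.int32)),4,True)[:,0];print(ap.tolist(),[onz(i,q,.042)[:2].round(3).tolist() for q in ap])
for n,q,z in(("hub",(487,220),.253),("handletop",(545,182),.319)):print(n,onz(i,q,z).round(4))
big=cv2.resize(im[115:235,0:200],None,fx=4,fy=4,interpolation=cv2.INTER_CUBIC);cv2.imwrite("pics/w1c.png",big)
print(np.array(i["pose"])[:3,3])
E
```

```text
Traceback (most recent call last):
ValueError: attempt to get argmax of an empty sequence
```

```bash
python3 - <<'E'
from h import *
import pickle
i=pickle.load(open("w1.pkl","rb"));im=cv2.imread("pics/w1.png")
g=im.max(2);print(im[154,241],im[220,334])
for n,(x0,y0,x1,y1) in(("j1",(210,122,272,184)),("j2",(305,190,362,246))):
    m=(g[y0:y1,x0:x1]<g[(y0+y1)//2,(x0+x1)//2]+14).astype(np.uint8)
    k,l,s,c=cv2.connectedComponentsWithStats(m);j=1+s[1:,4].argmax()
    print(n,(c[j]+[x0,y0]).round(1),s[j],onz(i,c[j]+[x0,y0],.310).round(4), "radius m",(s[j,2:4]/2/i["fx"]*(i["pose"][2][3]-.31)).round(4))
h=cv2.cvtColor(im,cv2.COLOR_BGR2HSV)[110:235,0:190]
m=cv2.inRange(h,(12,110,90),(30,255,255));k,l,s,c=cv2.connectedComponentsWithStats(m)
j=1+s[1:,4].argmax();p=np.argwhere(l==j)[:,::-1]+[0,110]
ap=cv2.approxPolyDP(cv2.convexHull(p.astype(np.int32)),4,True)[:,0];print(ap.tolist(),[onz(i,q,.042)[:2].round(3).tolist() for q in ap])
for n,q,z in(("hub",(487,220),.253),("handletop",(545,182),.319)):print(n,onz(i,q,z).round(4))
big=cv2.resize(im[115:235,0:200],None,fx=4,fy=4,interpolation=cv2.INTER_CUBIC);cv2.imwrite("pics/w1c.png",big)
print(np.array(i["pose"])[:3,3])
E
```

```text
[56 60 62] [65 65 67]
j1 [240.2 153.1] [   6    7   50   50 1935] [0.5159 0.0136 0.31  ] radius m [0.0224 0.0224]
j2 [333.8 220.2] [   6    6   47   50 1821] [0.5734 0.1027 0.31  ] radius m [0.0211 0.0224]
[[107, 189], [65, 173], [64, 158], [72, 154], [104, 168]] [[0.618, -0.24], [0.594, -0.308], [0.569, -0.308], [0.562, -0.294], [0.582, -0.243]]
hub [0.58   0.2815 0.253 ]
handletop [0.5251 0.2845 0.319 ]
[0.48218282 0.04909198 0.62534142]
```

View pics/w1c.png

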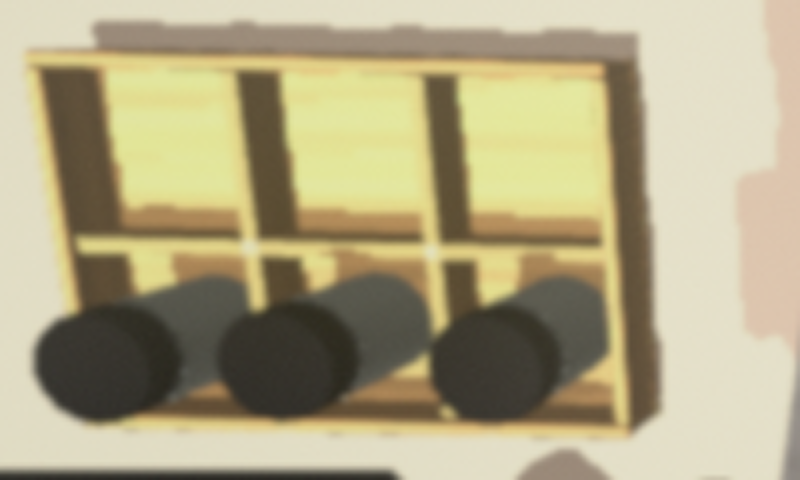

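The enlarged crate gives clear rim features: divider crossings at crop (248,247) and (432,249), outer corners (29,52), (607,62) and (632,433).

```bash
python3 - <<'E'
from h import *
import pickle
i=pickle.load(open("w1.pkl","rb"))
f=lambda q:onz(i,(q[0]/4-.4,q[1]/4+115-.4),.042)[:2]
P=np.array([f(q) for q in((248,247),(432,249),(29,52),(607,62),(632,433))]);print(P.round(4))
loc=np.array([(0,-.0383),(0,.0383),(-.08,-.118),(-.08,.118),(.08,.118)])
# rigid fit
a,b=loc.mean(0),P.mean(0);H=(loc-a).T@(P-b);U,_,V=np.linalg.svd(H);R=(V.T@U.T);t=b-R@a
print("crate",t.round(4),np.degrees(np.arctan2(R[1,0],R[0,0])).round(2),"resid",((loc@R.T+t)-P).round(4).tolist())
for y in(.0767,0,-.0767):print((R@[-.0385,y]+t).round(4))
E
```

```text
[[ 0.6005 -0.3146]
 [ 0.597  -0.2377]
 [ 0.5251 -0.3955]
 [ 0.5158 -0.1617]
 [ 0.6731 -0.1563]]
crate [ 0.5992 -0.2761] 2.27 resid [[0.0002, 0.0002], [0.0007, -0.0002], [-0.0012, -0.0017], [-0.0012, 0.0004], [0.0014, 0.0013]]
[ 0.5577 -0.201 ]
[ 0.5608 -0.2776]
[ 0.5638 -0.3543]
```

Emit:
carry_out([
  [0.0175,-0.0188,0,0,0,0,0],
  [0.0176,-0.0188,0,0,0,0,0],
  [0,0,0.04,0,0,0,0],
  [0,0,0.04,0,0,0,0],
  [0,0,0.04,0,0,0,0],
  [0,0,0.033,0,0,0,0],
  [0,0,0.033,0,0,0,0],
  [0,0,0,0,0,0,0],
  [0,0,0,0,0,0,255],
  [0,0,0,0,0,0,255],
  [0,0,0,0,0,0,255],
  [0,0,0,0,0,0,255],
  [0,0,0,0,0,0,255],
  [0,0,0,0,0,0,255],
  [0,0,0,0,0,0,255],
  [0,0,0,0,0,0,255],
], squeeze=25)

```text
time_s: 4.45
eef_pos: [0.5162, 0.0135, 0.2768]
tool_rot: [-0.029, 1.0, 0.0, 0.0]
force: [-0.6, -0.3, 1.5]
opening: 0.522
gripper_force: 25.0
```

Emit:
carry_out([
  [0,0,-0.02,0,0,0,255],
  [0,0,-0.04,0,0,0,255],
  [-0.0026,-0.037,0,0,0,0,255],
  [-0.0026,-0.037,0,0,0,0,255],
  [-0.0026,-0.037,0,0,0,0,255],
  [-0.0026,-0.037,0,0,0,0,255],
  [-0.0026,-0.037,0,0,0,0,255],
  [-0.0026,-0.037,0,0,0,0,255],
  [-0.0026,-0.037,0,0,0,0,255],
  [-0.0026,-0.037,0,0,0,0,255],
  [-0.0027,-0.037,0,0,0,0,255],
  [-0.003,-0.0368,0,0,0,0,255],
  [0,0,0.04,0,0,0,255],
  [0,0,0.04,0,0,0,255],
  [0,0,0.04,0,0,0,255],
  [0,0,0.04,0,0,0,255],
  [0,0,0.03,0,0,0,255],
  [0,0,0.02,0,0,0,255],
  [0,0,0,0,0,0,255],
  [0,0,0,0,0,0,255],
])

```text
time_s: 6.45
eef_pos: [0.564, -0.354, 0.1264]
tool_rot: [-0.029, 1.0, 0.0, -0.0]
force: [-0.3, -0.4, -2.1]
opening: 0.52
gripper_force: 25.0
```

Emit:
carry_out([
  [0,0,0.025,0,0,0,255],
  [0,0,0.02,0,0,0,255],
  [0,0,0.012,0,0,0,255],
  [0,0,0.007,0,0,0,255],
  [0,0,0.003,0,0,0,255],
  [0,0,0,0,0,0,255],
  [0,0,0,0,0,0,255],
])

```text
time_s: 7.15
eef_pos: [0.5645, -0.3545, 0.0605]
tool_rot: [-0.029, 1.0, -0.0, 0.001]
force: [0.4, 0.5, -1.4]
opening: 0.522
gripper_force: 25.0
```

Emit:
carry_out([
  [0,0,0.001,0,0,0,255],
  [0,0,0.001,0,0,0,255],
  [0,0,0.0007,0,0,0,255],
  [0,0,0,0,0,0,255],
  [0,0,0,0,0,0,255],
])

```text
time_s: 7.65
eef_pos: [0.5644, -0.3543, 0.0578]
tool_rot: [-0.029, 1.0, -0.0, 0.001]
force: [-1.3, 0.3, 5.6]
opening: 0.521
gripper_force: 25.0
```

Emit:
carry_out([
  [0,0,0,0,0,0,80],
  [0,0,0,0,0,0,20],
  [0,0,0,0,0,0,0],
  [0,0,0,0,0,0,0],
  [0,0,0,0,0,0,0],
  [0,0,-0.02,0,0,0,0],
  [0,0,-0.04,0,0,0,0],
  [0,0,-0.048,0,0,0,0],
  [0,0,-0.048,0,0,0,0],
  [0,0,-0.048,0,0,0,0],
  [0,0,-0.048,0,0,0,0],
  [0,0,-0.048,0,0,0,0],
  [0,0,0,0,0,0,0],
])

```text
time_s: 8.95
eef_pos: [0.5658, -0.3566, 0.3651]
tool_rot: [-0.029, 1.0, -0.004, 0.006]
force: [-0.5, -0.4, 0.1]
opening: 0.999
gripper_force: 0.0
```

Emit:
carry_out([
  [-0.0029,0.038,0,0,0,0,0],
  [-0.0029,0.038,0,0,0,0,0],
  [-0.0029,0.038,0,0,0,0,0],
  [-0.0029,0.038,0,0,0,0,0],
  [-0.0029,0.038,0,0,0,0,0],
  [-0.0029,0.038,0,0,0,0,0],
  [-0.0029,0.038,0,0,0,0,0],
  [-0.0029,0.038,0,0,0,0,0],
  [-0.0029,0.038,0,0,0,0,0],
  [-0.0029,0.038,0,0,0,0,0],
  [-0.0029,0.038,0,0,0,0,0],
  [-0.0029,0.0375,0,0,0,0,0],
  [0,0,0,0,0,0,0],
  [0,0,0,0,0,0,0],
])

```text
time_s: 10.35
eef_pos: [0.5719, 0.1034, 0.3561]
tool_rot: [-0.03, 1.0, -0.0, -0.0]
force: [-0.0, -0.5, 0.6]
opening: 0.996
gripper_force: 0.0
```

Emit:
carry_out([
  [-0.0015,-0.0007,0.03,0,0,0,0],
  [0,0,0.03,0,0,0,0],
  [0,0,0.02,0,0,0,0],
  [0,0,0,0,0,0,0],
  [0,0,0,0,0,0,255],
  [0,0,0,0,0,0,255],
  [0,0,0,0,0,0,255],
  [0,0,0,0,0,0,255],
  [0,0,0,0,0,0,255],
  [0,0,0,0,0,0,255],
  [0,0,0,0,0,0,255],
  [0,0,0,0,0,0,255],
])

```text
time_s: 11.55
eef_pos: [0.5739, 0.1027, 0.2771]
tool_rot: [-0.029, 1.0, 0.0, 0.0]
force: [0.5, 2.2, 1.6]
opening: 0.522
gripper_force: 24.9
```

Emit:
carry_out([
  [0,0,-0.02,0,0,0,255],
  [0,0,-0.04,0,0,0,255],
  [0.0042,-0.0378,0,0,0,0,255],
  [0.0042,-0.0378,0,0,0,0,255],
  [0.0042,-0.0378,0,0,0,0,255],
  [0.0042,-0.0378,0,0,0,0,255],
  [0.0042,-0.0378,0,0,0,0,255],
  [0.0042,-0.0378,0,0,0,0,255],
  [0.0042,-0.0378,0,0,0,0,255],
  [0.0041,-0.0376,0,0,0,0,255],
  [0,0,0.04,0,0,0,255],
  [0,0,0.04,0,0,0,255],
  [0,0,0.04,0,0,0,255],
  [0,0,0.04,0,0,0,255],
  [0,0,0.03,0,0,0,255],
  [0,0,0.02,0,0,0,255],
  [0,0,0,0,0,0,255],
  [0,0,0,0,0,0,255],
])

```text
time_s: 13.35
eef_pos: [0.5578, -0.2019, 0.1268]
tool_rot: [-0.029, 1.0, -0.0, -0.0]
force: [0.3, 0.3, -2.0]
opening: 0.523
gripper_force: 24.9
```

Emit:
carry_out([
  [0,0,0.025,0,0,0,255],
  [0,0,0.02,0,0,0,255],
  [0,0,0.012,0,0,0,255],
  [0,0,0.007,0,0,0,255],
  [0,0,0.003,0,0,0,255],
  [0,0,0.001,0,0,0,255],
  [0,0,0.0007,0,0,0,255],
  [0,0,0,0,0,0,255],
  [0,0,0,0,0,0,255],
])

```text
time_s: 14.25
eef_pos: [0.5582, -0.2016, 0.0586]
tool_rot: [-0.029, 1.0, -0.0, 0.0]
force: [-0.7, -0.5, -2.5]
opening: 0.524
gripper_force: 24.9
```

Emit:
carry_out([
  [0,0,0.0006,0,0,0,255],
  [0,0,0.0004,0,0,0,255],
  [0,0,0,0,0,0,255],
  [0,0,0,0,0,0,255],
])

```text
time_s: 14.65
eef_pos: [0.5584, -0.2016, 0.0581]
tool_rot: [-0.029, 1.0, 0.0, 0.001]
force: [-0.9, 1.7, 5.2]
opening: 0.521
gripper_force: 24.9
```

Emit:
carry_out([
  [0,0,0,0,0,0,80],
  [0,0,0,0,0,0,20],
  [0,0,0,0,0,0,0],
  [0,0,0,0,0,0,0],
  [0,0,0,0,0,0,0],
  [0,0,-0.02,0,0,0,0],
  [0,0,-0.04,0,0,0,0],
  [0,0,-0.048,0,0,0,0],
  [0,0,-0.048,0,0,0,0],
  [0,0,-0.048,0,0,0,0],
  [0,0,-0.048,0,0,0,0],
  [0,0,-0.048,0,0,0,0],
  [0,0,-0.048,0,0,0,0],
  [0,0,-0.048,0,0,0,0],
])

```text
time_s: 16.05
eef_pos: [0.5573, -0.2016, 0.4552]
tool_rot: [-0.029, 1.0, 0.0, 0.0]
force: [1.1, -1.0, 0.7]
opening: 1.0
gripper_force: 0.0
```

Emit:
carry_out([
  [-0.005,0.0399,0,0,0,0,0],
  [-0.005,0.0399,0,0,0,0,0],
  [-0.005,0.0399,0,0,0,0,0],
  [-0.005,0.0399,0,0,0,0,0],
  [-0.005,0.0399,0,0,0,0,0],
  [-0.005,0.0399,0,0,0,0,0],
  [-0.005,0.0399,0,0,0,0,0],
  [-0.005,0.0399,0,0,0,0,0],
  [-0.005,0.0399,0,0,0,0,0],
  [-0.005,0.0399,0,0,0,0,0],
  [-0.005,0.0399,0,0,0,0,0],
  [-0.005,0.0399,0,0,0,0,0],
  [0,0,0,0,0,0,0],
  [0,0,0,0,0,0,0],
  [0,0,0,0,0,0,0],
])

```text
time_s: 17.55
eef_pos: [0.5904, 0.2782, 0.4533]
tool_rot: [-0.028, 1.0, -0.0, 0.0]
force: [-0.3, -0.6, 0.7]
opening: 0.997
gripper_force: 0.0
```

```bash
python3 - <<'E'
from h import *
import pickle
s=robot.state();print(np.round(s["joints"],2),s["eef_pos"])
i=camera_info("wrist");im=snapshot("wrist");pickle.dump(i,open("w2.pkl","wb"));cv2.imwrite("pics/w2.png",im)
a=snapshot("scene");cv2.imwrite("pics/s2.png",a)
c=cv2.resize(a[230:350,200:340],(420,360),interpolation=cv2.INTER_CUBIC)
o=np.zeros((420,780,3),np.uint8);o[:,:]=0;o[:315,:420]=cv2.resize(im,(420,315));o[:270,430:745]=cv2.resize(c,(315,270))
cv2.imwrite("pics/c2.png",o)
E
```

```text
[-0.73  0.34  0.33  1.23 -0.11  1.59  1.21] [0.59038737 0.27815892 0.45328687]
```

View pics/c2.png

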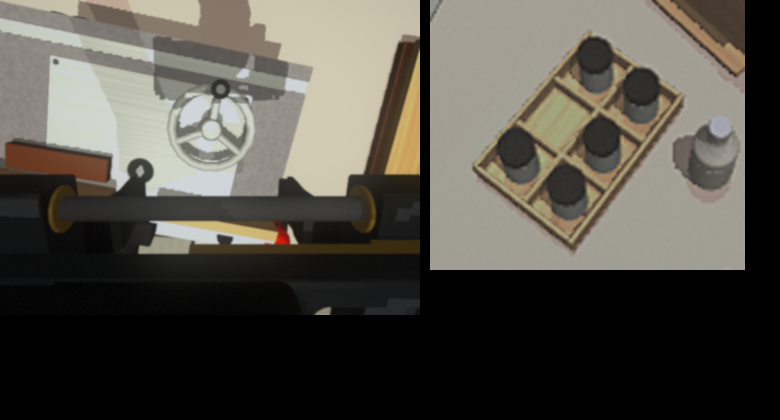

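Both jars stand upright in the end cells of the -x row. In the wrist view the hub is at about (281,172) and the handle's top at (294,119). I'll refine these with a zoom.

```bash
python3 - <<'E'
from h import *
import pickle
i=pickle.load(open("w2.pkl","rb"));im=cv2.imread("pics/w2.png")
for b in blobs(im,(275,95,325,140),70,30):print(b,onz(i,b[0],.319).round(4))
g=cv2.cvtColor(im,cv2.COLOR_BGR2GRAY)[95:245,200:360]
c=cv2.HoughCircles(cv2.resize(g,None,fx=3,fy=3),cv2.HOUGH_GRADIENT,1,30,param1=120,param2=30,minRadius=110,maxRadius=190)
if c is not None:
  for q in c[0][:5]:
    p=q[:2]/3+[200,95];print(p,q[2]/3,onz(i,p,.253).round(4),"R",q[2]/3/i["fx"]*(i["pose"][2][3]-.253))
cv2.imwrite("pics/w2c.png",cv2.resize(im[95:245,200:360],None,fx=4,fy=4,interpolation=cv2.INTER_CUBIC))
E
```

```text
(array([293.5, 117.6]), np.int32(342), array([282, 106,  25,  25])) [0.5243 0.2834 0.319 ]
```

View pics/w2c.png

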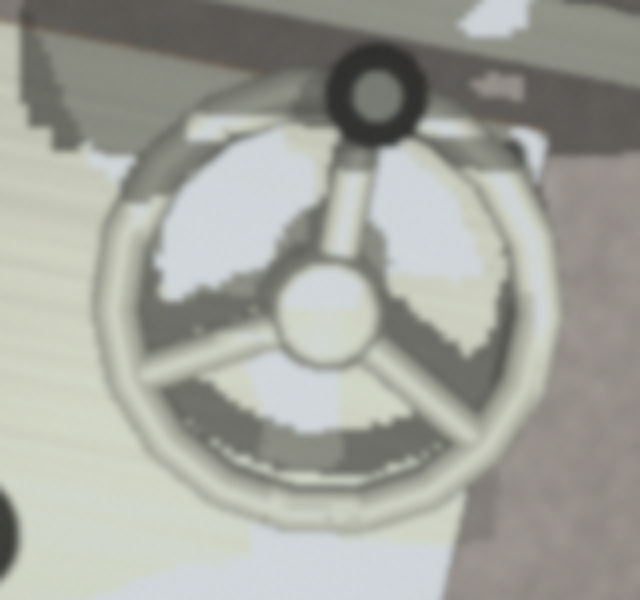

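The rim's outer edge spans crop columns 93-559 and rows 68-531, so its centre is at (326,300), which is (281.1,169.5) in the picture. The handle's top is at (294,118.5).

```bash
python3 - <<'E'
from h import *
import pickle
i=pickle.load(open("w2.pkl","rb"))
hub=onz(i,(281.1,169.5),.253);h=onz(i,(293.7,118.2),.319)
d=(h-hub)[:2];print(hub.round(4),h.round(4),np.hypot(*d),np.degrees(np.arctan2(d[1],d[0])), "R",(466/8)/i["fx"]*(i["pose"][2][3]-.253))
E
```

```text
[0.5774 0.2759 0.253 ] [0.5247 0.2836 0.319 ] 0.05318524492148074 171.68569047083867 R 0.06022478193392706
```

Emit:
carry_out([
  [0.0335,0.0047,0,0,0,0,0],
  [0.0335,0.0047,0,0,0,0,0],
  [0,0,0.04,0,0,0,0],
  [0,0,0.04,0,0,0,0],
  [0,0,0.04,0,0,0,0],
  [0,0,0.035,0,0,0,0],
  [0,0,0.021,0,0,0,0],
  [0,0,0,0,0,0,0],
  [0,0,0,0,0,0,255],
  [0,0,0,0,0,0,255],
  [0,0,0,0,0,0,255],
  [0,0,0,0,0,0,255],
  [0,0,0,0,0,0,255],
  [0,0,0,0,0,0,255],
  [0,0,0,0,0,0,255],
  [0,0,0,0,0,0,255],
  [0,0,0,0,0,0,255],
  [0,0,0,0,0,0,255],
], squeeze=25)

```text
time_s: 19.45
eef_pos: [0.5226, 0.285, 0.2771]
tool_rot: [-0.029, 1.0, -0.0, -0.0]
force: [0.3, -0.8, 0.4]
opening: 0.247
gripper_force: 25.0
```

```bash
cat > rows.py <<'E'
import sys,numpy as np
from h import *
# chord rows around the wheel in tool axes: rows.py start step n
a,st,n=map(float,sys.argv[1:4]);R_=np.array([[-.998,-.057],[-.057,.998]])
t=np.radians(a+st*np.arange(int(n)+1));p=.055*np.c_[np.cos(t),np.sin(t)]
d=np.diff(p,axis=0)@R_.T
print(", ".join(f"[{x:.4f}, {y:.4f}, 0, 0, 0, 0, 255]" for x,y in d))
E
python3 rows.py 171.5 -10 12; echo; python3 rows.py 51.5 -5 48
```

```text
[-0.0028, 0.0092, 0, 0, 0, 0, 255], [-0.0043, 0.0086, 0, 0, 0, 0, 255], [-0.0057, 0.0077, 0, 0, 0, 0, 255], [-0.0070, 0.0066, 0, 0, 0, 0, 255], [-0.0080, 0.0053, 0, 0, 0, 0, 255], [-0.0088, 0.0038, 0, 0, 0, 0, 255], [-0.0093, 0.0022, 0, 0, 0, 0, 255], [-0.0096, 0.0005, 0, 0, 0, 0, 255], [-0.0095, -0.0011, 0, 0, 0, 0, 255], [-0.0092, -0.0028, 0, 0, 0, 0, 255], [-0.0086, -0.0043, 0, 0, 0, 0, 255], [-0.0077, -0.0057, 0, 0, 0, 0, 255]

[-0.0034, -0.0033, 0, 0, 0, 0, 255], [-0.0031, -0.0036, 0, 0, 0, 0, 255], [-0.0028, -0.0039, 0, 0, 0, 0, 255], [-0.0025, -0.0041, 0, 0, 0, 0, 255], [-0.0021, -0.0043, 0, 0, 0, 0, 255], [-0.0017, -0.0045, 0, 0, 0, 0, 255], [-0.0013, -0.0046, 0, 0, 0, 0, 255], [-0.0009, -0.0047, 0, 0, 0, 0, 255], [-0.0005, -0.0048, 0, 0, 0, 0, 255], [-0.0001, -0.0048, 0, 0, 0, 0, 255], [0.0004, -0.0048, 0, 0, 0, 0, 255], [0.0008, -0.0047, 0, 0, 0, 0, 255], [0.0012, -0.0046, 0, 0, 0, 0, 255], [0.0016, -0.0045, 0, 0, 0, 0, 255], [0.0020, -0.0044, 0, 0, 0, 0, 255], [0.0023, -0.0042, 0, 0, 0, 0, 255], [0.0027, -0.0040, 0, 0, 0, 0, 255], [0.0030, -0.0037, 0, 0, 0, 0, 255], [0.003
[... 354 characters left out ...]
[0.0048, 0.0004, 0, 0, 0, 0, 255], [0.0047, 0.0008, 0, 0, 0, 0, 255], [0.0046, 0.0012, 0, 0, 0, 0, 255], [0.0045, 0.0016, 0, 0, 0, 0, 255], [0.0044, 0.0020, 0, 0, 0, 0, 255], [0.0042, 0.0023, 0, 0, 0, 0, 255], [0.0040, 0.0027, 0, 0, 0, 0, 255], [0.0037, 0.0030, 0, 0, 0, 0, 255], [0.0034, 0.0033, 0, 0, 0, 0, 255], [0.0031, 0.0036, 0, 0, 0, 0, 255], [0.0028, 0.0039, 0, 0, 0, 0, 255], [0.0025, 0.0041, 0, 0, 0, 0, 255], [0.0021, 0.0043, 0, 0, 0, 0, 255], [0.0017, 0.0045, 0, 0, 0, 0, 255], [0.0013, 0.0046, 0, 0, 0, 0, 255], [0.0009, 0.0047, 0, 0, 0, 0, 255], [0.0005, 0.0048, 0, 0, 0, 0, 255], [0.0001, 0.0048, 0, 0, 0, 0, 255], [-0.0004, 0.0048, 0, 0, 0, 0, 255], [-0.0008, 0.0047, 0, 0, 0, 0, 255]
```

Emit:
carry_out([
  [-0.0028,0.0092,0,0,0,0,255],
  [-0.0043,0.0086,0,0,0,0,255],
  [-0.0057,0.0077,0,0,0,0,255],
  [-0.007,0.0066,0,0,0,0,255],
  [-0.008,0.0053,0,0,0,0,255],
  [-0.0088,0.0038,0,0,0,0,255],
  [0,0,0,0,0,0,255],
])

```text
time_s: 20.15
eef_pos: [0.559, 0.3285, 0.2771]
tool_rot: [-0.028, 1.0, -0.0, 0.001]
force: [3.3, -3.6, -0.3]
opening: 0.245
gripper_force: 25.0
```

Emit:
carry_out([
  [-0.0093,0.0022,0,0,0,0,255],
  [-0.0096,0.0005,0,0,0,0,255],
  [-0.0095,-0.0011,0,0,0,0,255],
  [-0.0092,-0.0028,0,0,0,0,255],
  [-0.0086,-0.0043,0,0,0,0,255],
  [0,0,0,0,0,0,255],
])

```text
time_s: 20.75
eef_pos: [0.6036, 0.3246, 0.2771]
tool_rot: [-0.028, 1.0, -0.001, -0.001]
force: [-1.3, -5.0, 2.0]
opening: 0.251
gripper_force: 25.0
```

Now I look for the stop in small bites.

Emit:
carry_out([
  [-0.0077,-0.0057,0,0,0,0,255],
  [-0.0034,-0.0033,0,0,0,0,255],
  [-0.0031,-0.0036,0,0,0,0,255],
  [0,0,0,0,0,0,255],
])

```text
time_s: 21.15
eef_pos: [0.6168, 0.3145, 0.2771]
tool_rot: [-0.029, 1.0, 0.0, -0.002]
force: [-4.3, -3.5, 1.4]
opening: 0.247
gripper_force: 25.0
```

Emit:
carry_out([
  [-0.0028,-0.0039,0,0,0,0,255],
  [-0.0025,-0.0041,0,0,0,0,255],
  [-0.0021,-0.0043,0,0,0,0,255],
  [0,0,0,0,0,0,255],
])

```text
time_s: 21.55
eef_pos: [0.6251, 0.3031, 0.2771]
tool_rot: [-0.029, 1.0, 0.001, -0.001]
force: [-5.0, -1.3, 2.8]
opening: 0.248
gripper_force: 25.0
```

Emit:
carry_out([
  [-0.0017,-0.0045,0,0,0,0,255],
  [-0.0013,-0.0046,0,0,0,0,255],
  [-0.0009,-0.0047,0,0,0,0,255],
  [0,0,0,0,0,0,255],
])

```text
time_s: 21.95
eef_pos: [0.6307, 0.2883, 0.2771]
tool_rot: [-0.029, 1.0, 0.0, -0.0]
force: [-4.8, -1.4, 2.1]
opening: 0.246
gripper_force: 25.0
```

Emit:
carry_out([
  [-0.0005,-0.0048,0,0,0,0,255],
  [-0.0001,-0.0048,0,0,0,0,255],
  [0.0004,-0.0048,0,0,0,0,255],
  [0,0,0,0,0,0,255],
])

```text
time_s: 22.35
eef_pos: [0.6319, 0.2732, 0.2771]
tool_rot: [-0.028, 1.0, -0.0, -0.0]
force: [-3.3, 0.7, 1.9]
opening: 0.247
gripper_force: 25.0
```

Emit:
carry_out([
  [0.0008,-0.0047,0,0,0,0,255],
  [0.0012,-0.0046,0,0,0,0,255],
  [0.0016,-0.0045,0,0,0,0,255],
  [0,0,0,0,0,0,255],
])

```text
time_s: 22.75
eef_pos: [0.6312, 0.2684, 0.2772]
tool_rot: [-0.032, 0.999, 0.006, 0.005]
force: [7.6, 15.9, -5.4]
opening: 0.245
gripper_force: 25.0
```

Emit:
carry_out([
  [0.002,-0.0044,0,0,0,0,255],
  [0.0023,-0.0042,0,0,0,0,255],
  [0.0027,-0.004,0,0,0,0,255],
  [0,0,0,0,0,0,255],
])

```text
time_s: 23.15
eef_pos: [0.6169, 0.2662, 0.2769]
tool_rot: [-0.037, 0.999, 0.012, -0.003]
force: [-22.4, 20.0, 7.3]
opening: 0.161
gripper_force: 14.6
```

The stop is reached at about -8° phase, but the second bite went on pushing and the handle slid to the edge of the pads. I'll relax, open and regrip centred.

Emit:
carry_out([
  [0,0.012,0,0,0,0,255],
  [0,0.012,0,0,0,0,255],
  [0,0,0,0,0,0,150],
  [0,0,0,0,0,0,60],
  [0,0,0,0,0,0,0],
  [0,0,0,0,0,0,0],
  [0,0,0,0,0,0,0],
])

```text
time_s: 23.85
eef_pos: [0.6229, 0.2697, 0.2773]
tool_rot: [-0.028, 1.0, -0.001, 0.001]
force: [-0.0, -0.6, 0.1]
opening: 0.392
gripper_force: 0.0
```

Emit:
carry_out([
  [0,0,0,0,0,0,0],
  [0,0,0,0,0,0,0],
  [0,0,0,0,0,0,0],
  [0,0,-0.04,0,0,0,0],
  [0,0,-0.04,0,0,0,0],
  [-0.005,0,-0.04,0,0,0,0],
  [-0.005,0,-0.04,0,0,0,0],
  [-0.008,0,-0.02,0,0,0,0],
  [0,0,0,0,0,0,0],
  [0,0,0,0,0,0,0],
])

```text
time_s: 24.85
eef_pos: [0.6394, 0.2722, 0.4565]
tool_rot: [-0.029, 1.0, -0.0, -0.0]
force: [0.3, 0.2, -0.6]
opening: 0.997
gripper_force: 0.0
```

```bash
python3 - <<'E'
from h import *
import pickle
s=robot.state();print(s["eef_pos"])
i=camera_info("wrist");im=snapshot("wrist");cv2.imwrite("pics/w3.png",im)
for b in blobs(im,(180,90,400,232),70,60):print(b,onz(i,b[0],.319).round(4))
cv2.imwrite("pics/w3c.png",im[80:330,150:450])
E
```

```text
[0.63944175 0.27216378 0.45652121]
(array([193.1, 186.4]), np.int32(504), array([180, 171,  28,  31])) [0.6362 0.1941 0.319 ]
(array([284.4, 179.9]), np.int32(278), array([275, 170,  20,  28])) [0.6259 0.273  0.319 ]
```

View pics/w3c.png

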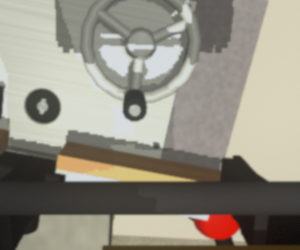

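The handle now points almost straight at +x, its top centre at about (285,190) in the picture, so it is near (0.633, 0.272). I regrip there.

Emit:
carry_out([
  [0.0064,0,0.04,0,0,0,0],
  [0,0,0.04,0,0,0,0],
  [0,0,0.04,0,0,0,0],
  [0,0,0.035,0,0,0,0],
  [0,0,0.025,0,0,0,0],
  [0,0,0,0,0,0,255],
  [0,0,0,0,0,0,255],
  [0,0,0,0,0,0,255],
  [0,0,0,0,0,0,255],
  [0,0,0,0,0,0,255],
  [0,0,0,0,0,0,255],
  [0,0,0,0,0,0,255],
  [0,0,0,0,0,0,255],
  [0,0,0,0,0,0,255],
  [0,0,0,0,0,0,255],
  [0,0,0,0,0,0,255],
], squeeze=30)

```text
time_s: 26.5
eef_pos: [0.633, 0.2724, 0.2772]
tool_rot: [-0.029, 1.0, 0.0, 0.0]
force: [-1.1, 0.8, -0.3]
opening: 0.246
gripper_force: 30.0
```

Emit:
carry_out([
  [0.0004,-0.002,0,0,0,0,255],
  [0.0004,-0.002,0,0,0,0,255],
  [0,0,0,0,0,0,255],
  [0,0,0,0,0,0,255],
])

```text
time_s: 26.9
eef_pos: [0.6325, 0.2688, 0.2771]
tool_rot: [-0.029, 1.0, 0.001, 0.0]
force: [2.4, 3.2, -0.9]
opening: 0.247
gripper_force: 30.0
```

Emit:
carry_out([
  [0.0004,-0.002,0,0,0,0,255],
  [0.0004,-0.002,0,0,0,0,255],
  [0,0,0,0,0,0,255],
  [0,0,0,0,0,0,255],
  [0,0,0,0,0,0,255],
])

```text
time_s: 27.4
eef_pos: [0.6325, 0.2686, 0.2772]
tool_rot: [-0.031, 1.0, 0.003, 0.002]
force: [5.0, 10.1, -2.9]
opening: 0.244
gripper_force: 30.0
```

```bash
python3 rows.py -7.5 12 15; echo; python3 rows.py 172.5 12 15
```

```text
[-0.0010, 0.0115, 0, 0, 0, 0, 255], [0.0014, 0.0114, 0, 0, 0, 0, 255], [0.0038, 0.0109, 0, 0, 0, 0, 255], [0.0060, 0.0098, 0, 0, 0, 0, 255], [0.0079, 0.0084, 0, 0, 0, 0, 255], [0.0094, 0.0066, 0, 0, 0, 0, 255], [0.0106, 0.0044, 0, 0, 0, 0, 255], [0.0113, 0.0021, 0, 0, 0, 0, 255], [0.0115, -0.0002, 0, 0, 0, 0, 255], [0.0112, -0.0026, 0, 0, 0, 0, 255], [0.0104, -0.0049, 0, 0, 0, 0, 255], [0.0092, -0.0070, 0, 0, 0, 0, 255], [0.0075, -0.0087, 0, 0, 0, 0, 255], [0.0055, -0.0101, 0, 0, 0, 0, 255], [0.0033, -0.0110, 0, 0, 0, 0, 255]

[0.0010, -0.0115, 0, 0, 0, 0, 255], [-0.0014, -0.0114, 0, 0, 0, 0, 255], [-0.0038, -0.0109, 0, 0, 0, 0, 255], [-0.0060, -0.0098, 0, 0, 0, 0, 255], [-0.0079, -0.0084, 0, 0, 0, 0, 255], [-0.0094, -0.0066, 0, 0, 0, 0, 255], [-0.0106, -0.0044, 0, 0, 0, 0, 255], [-0.0113, -0.0021, 0, 0, 0, 0, 255], [-0.0115, 0.0002, 0, 0, 0, 0, 255], [-0.0112, 0.0026, 0, 0, 0, 0, 255], [-0.0104, 0.0049, 0, 0, 0, 0, 255], [-0.0092, 0.0070, 0, 0, 0, 0, 255], [-0.0075, 0.0087, 0, 0, 0, 0, 255], [-0.0055, 0.0101, 0, 0, 0, 0, 255], [-0.0033, 0.0110, 0, 0, 0, 0, 255]
```

Emit:
carry_out([
  [-0.0008,0.0042,0,0,0,0,255],
  [-0.001,0.0115,0,0,0,0,255],
  [0.0014,0.0114,0,0,0,0,255],
  [0.0038,0.0109,0,0,0,0,255],
  [0.006,0.0098,0,0,0,0,255],
  [0.0079,0.0084,0,0,0,0,255],
  [0.0094,0.0066,0,0,0,0,255],
  [0.0106,0.0044,0,0,0,0,255],
  [0.0113,0.0021,0,0,0,0,255],
  [0.0115,-0.0002,0,0,0,0,255],
  [0.0112,-0.0026,0,0,0,0,255],
  [0.0104,-0.0049,0,0,0,0,255],
  [0.0092,-0.007,0,0,0,0,255],
  [0.0075,-0.0087,0,0,0,0,255],
  [0.0055,-0.0101,0,0,0,0,255],
  [0.0033,-0.011,0,0,0,0,255],
  [0,0,0,0,0,0,255],
])

```text
time_s: 29.1
eef_pos: [0.5232, 0.279, 0.2771]
tool_rot: [-0.027, 1.0, -0.001, -0.001]
force: [0.0, -2.0, -0.2]
opening: 0.246
gripper_force: 30.0
```

Emit:
carry_out([
  [0.001,-0.0115,0,0,0,0,255],
  [-0.0014,-0.0114,0,0,0,0,255],
  [-0.0038,-0.0109,0,0,0,0,255],
  [-0.006,-0.0098,0,0,0,0,255],
  [-0.0079,-0.0084,0,0,0,0,255],
  [-0.0094,-0.0066,0,0,0,0,255],
  [-0.0106,-0.0044,0,0,0,0,255],
  [-0.0113,-0.0021,0,0,0,0,255],
  [-0.0115,0.0002,0,0,0,0,255],
  [-0.0112,0.0026,0,0,0,0,255],
  [-0.0104,0.0049,0,0,0,0,255],
  [-0.0092,0.007,0,0,0,0,255],
  [-0.0075,0.0087,0,0,0,0,255],
  [-0.0055,0.0101,0,0,0,0,255],
  [-0.0033,0.011,0,0,0,0,255],
  [0,0,0,0,0,0,255],
])

```text
time_s: 30.7
eef_pos: [0.6328, 0.2699, 0.2771]
tool_rot: [-0.03, 1.0, 0.0, 0.0]
force: [-2.6, 2.1, 1.9]
opening: 0.245
gripper_force: 30.0
```

One turn completed, within about 1 mm of the stop phase. I continue with the second.

Emit:
carry_out([
  [-0.001,0.0115,0,0,0,0,255],
  [0.0014,0.0114,0,0,0,0,255],
  [0.0038,0.0109,0,0,0,0,255],
  [0.006,0.0098,0,0,0,0,255],
  [0.0079,0.0084,0,0,0,0,255],
  [0.0094,0.0066,0,0,0,0,255],
  [0.0106,0.0044,0,0,0,0,255],
  [0.0113,0.0021,0,0,0,0,255],
  [0.0115,-0.0002,0,0,0,0,255],
  [0.0112,-0.0026,0,0,0,0,255],
  [0.0104,-0.0049,0,0,0,0,255],
  [0.0092,-0.007,0,0,0,0,255],
  [0.0075,-0.0087,0,0,0,0,255],
  [0.0055,-0.0101,0,0,0,0,255],
  [0.0033,-0.011,0,0,0,0,255],
  [0,0,0,0,0,0,255],
])

```text
time_s: 32.3
eef_pos: [0.5231, 0.2792, 0.2772]
tool_rot: [-0.027, 1.0, -0.001, -0.001]
force: [0.5, -1.8, 0.1]
opening: 0.248
gripper_force: 30.0
```

Emit:
carry_out([
  [0.001,-0.0115,0,0,0,0,255],
  [-0.0014,-0.0114,0,0,0,0,255],
  [-0.0038,-0.0109,0,0,0,0,255],
  [-0.006,-0.0098,0,0,0,0,255],
  [-0.0079,-0.0084,0,0,0,0,255],
  [-0.0094,-0.0066,0,0,0,0,255],
  [-0.0106,-0.0044,0,0,0,0,255],
  [-0.0113,-0.0021,0,0,0,0,255],
  [-0.0115,0.0002,0,0,0,0,255],
  [-0.0112,0.0026,0,0,0,0,255],
  [-0.0104,0.0049,0,0,0,0,255],
  [-0.0092,0.007,0,0,0,0,255],
  [-0.0075,0.0087,0,0,0,0,255],
  [-0.0055,0.0101,0,0,0,0,255],
  [-0.0033,0.011,0,0,0,0,255],
  [0,0,0,0,0,0,255],
  [0,0,0,0,0,0,255],
  [0,0,0,0,0,0,255],
])

```text
time_s: 34.1
eef_pos: [0.6326, 0.2683, 0.2771]
tool_rot: [-0.029, 1.0, 0.0, 0.0]
force: [-2.0, 1.6, 1.8]
opening: 0.24
gripper_force: 30.0
```

Emit:
carry_out([
  [0,0,0,0,0,0,255],
  [0,0,0,0,0,0,255],
  [0,0,0,0,0,0,255],
])

```text
time_s: 34.4
eef_pos: [0.6325, 0.268, 0.2772]
tool_rot: [-0.029, 1.0, 0.0, 0.0]
force: [-1.9, 2.7, 0.8]
opening: 0.245
gripper_force: 30.0
```

```bash
python3 - <<'E'
from h import *
cv2.imwrite("pics/final.png",snapshot("scene"))
E
```

```text
(no output)
```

View pics/final.png

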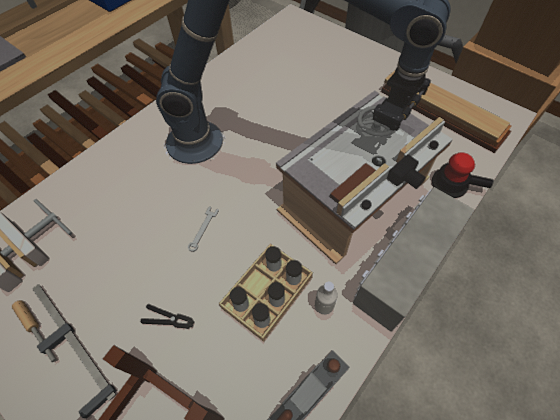

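The final picture shows both jars upright in the crate at (272,258) and (238,298), the bystanders where they were, and the gripper on the handle.

```bash
python3 -c "
from station import robot
print(robot.hand_in())"
```

```text
the job is handed in; nothing more can be done
None
```

The job is handed in, verdict not shown: both jars stand released in the crate's two end cells, and the handwheel was run to its stop, backed off two turns (final hand position within 1 mm of its position at the stop) and is still gripped, though the handle slipped to the pad edge when I pushed past the stop and I regripped it before counting turns.

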